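# Find the full canister by its weight and hold it up

### The arm

A 7-joint arm with a two-finger parallel gripper is mounted at the origin on a cart in front of the work surface, level with it; the furniture and walls round the work are solid. World frame = base frame: x ahead of the robot, y to its left, z up, the work surface at z = 0. Lengths are in m, angles in degrees, forces in N, time in s.
With the tool pointing down it reaches from about 0.35 to 0.9 m from the base axis. Payload 19.9 kg.
Tool frame: the origin (TCP) lies on the centre line of the jaws, within the pads' length; the fingertips stand bot.tip_extent ahead of it and the grasp point (between the pads) lies 2 mm behind it (bot.tip_extent is the distance from the TCP to the fingertips, in m); z points along the fingers, y is the line along which they close (so a half turn about z gives the same grasp; the last joint's range is limited). The gripper opens to 94 mm and grips with 3 to 60 N. Pads are 16 mm wide; open, the fingers measure 119 mm over their backs; the gripper's body (75 mm by 177 mm) begins 78 mm behind the grasp point.
Start: joints at [-73.138, 23.915, -0.59, 92.452, 0.269, 63.638, -3.037], TCP at [0.206, 0.59, 0.183] pointing down, gripper open.
Joint ranges: [-161.28, 161.28], [-22.2, 115.67], [-73.04, 71.86], [3.21, 147.25], [-68.34, 248.33], [10.77, 114.83], [-161.83, 161.83]. Speed limits (degrees/s): [108.29, 108.29, 136.94, 136.94, 172.46, 172.46, 172.46].

### API

Orientations are given as [roll, pitch, yaw] about the fixed x, y, z axes, in that order (R = Rz(yaw) Ry(pitch) Rx(roll)).
In Python, from rig import bot gives the robot as it stands.
- The arm moves only by the tool servo_tool, never from a script. Its argument "motion" is a list that holds one entry, the list of rows, each a list of 7 numbers: the opening, from -1 (shut) to 1 (fully open), then the shift along the tool's x, y, z scaled (see below), then the turn, a rotation vector about the tool's x, y, z scaled (see below). In form: [[[claw, tx, ty, tz, rx, ry, rz], ...]]. A call has 1 to 20 rows; each row is the pose to reach, as a shift and turn from the pose commanded when the call began, along the tool's axes at that moment; what a row does not reach only later rows make up. The controller multiplies each number of a shift by 25 cm and each number of a turn by 90 degrees. A row lasts 1/12 s, in which the tool goes at most 41.7 mm and 7.16 degrees, less where a joint would pass 70% of its speed; a pose out of reach is approached as far as the arm can. A call with a number of a shift or a turn outside -1 to 1 is refused whole. A call with a gripper value outside its range is refused whole. The fingers move at their own pace and stop on an object; "newtons" is the grip in N (left out, the last holds). Time passes only in rows, so rows that repeat a pose let the fingers close. It gives the time, the measured TCP pose, the force, the opening and the grip force at its end, in the units of the state.
- bot.get_obs(): the state, without advancing time (a new reading comes with each control period).
- bot.capture(name): name is "side" or "top" or "wrist"; returns a dict with "img" (384x512x3 uint8, blue, green, red), "depth" (384x512 float32, m along the optical axis (not along the pixel's ray), 0 where there is no reading), "vfov" (degrees; the focal length in pixels is half the picture's height over the tangent of half this angle, whatever the lens; pixels are square), "cx", "cy" (the principal point, pixels), "position" and "rotation" of the camera in the world; the wrist camera has in their place "mount" (4x4, takes a point from camera to tool coordinates, whose origin is the TCP and whose axes are the flange's). Camera axes: x right, y down, z forward; pixel columns grow to the right and rows downward; lengths in m; the calibration is good to about 2 mm. The wrist camera is an equidistant fisheye: a pixel r from the principal point sees the ray r / f radians off the axis. A picture is of the moment at which its call begins: read the wrist's pose just before it.
- bot.finish_job(): hands the job in; it is judged then, once.
Trained networks look in a picture, given as the dict that the camera call returned (one of the last four; its "shot" number tells which), for a name from the list of things; names that differ only in an ending like _2 or _b are one class to them, and where a whole thing is asked for, a point or a joint stands for the part that bears it (a point fixed in the world has none). Each returns a list of dicts, best first, with "score" (0 to 1); they miss things now and then, are a little off and sometimes report something else, mostly with a low value. They report only what shows in the picture. A call takes as long as a camera call. They do not tell look-alikes from the thing itself.
- bot.trace(picture, thing): "mask" (384x512 bool, what is visible of it).
- bot.spot_point(picture, thing): "location" ([x, y, z] in m, in the coordinates of the camera as it stood for that picture, good to about 4 mm: a listed point, or the origin of a listed thing).
The state is a dict: "time_s": time; "joints": joint angles; "joint_vel": joint speeds; "tau": joint torques, N m; "tool_pos": TCP position; "tool_rot": TCP orientation; "wrist_force": force on the tool from outside, world axes, zero at the start; "torque": the same for the moment, N m; "gripper_width": finger opening in m; "gripper_force": force on a finger pad.
Only numpy, scipy, OpenCV 4.12 (cv2) and the standard library are available. Lean on these libraries where they do the work, as an engineer would, in place of code of your own. Each camera call takes 0.05 s, during which the arm holds its last target. There are 200 camera calls.

### The job

Three identical closed blue tins stand in the wells of the wooden stand, and only one is still full. Heft them one at a time from left to right as you face them, lifting each a few centimetres clear of the stand and setting it back down in its own well (the last one may stay in hand if it is the heaviest); then hold up the heaviest tin, upright and about 15 cm or more above the stand, and finish while still holding it, with the other two tins seated in their own wells. Keep the tins upright and leave everything else on the worktop where it is.

Things in the scene. Friction and masses are not known exactly. Their poses are not given: they have to be found in the camera images.
- tin_a: one of three identical closed canisters: round blue tin with a flush, fixed steel lid, 56 mm across, 98.5 mm tall, best gripped from above round the lid, about 80 mm above its underside, with some 40 N; origin at the centre of its underside, z up. Its well and weight change from run to run: the name tells nothing
- tin_b: one of three identical closed canisters: round blue tin with a flush, fixed steel lid, 56 mm across, 98.5 mm tall, best gripped from above round the lid, about 80 mm above its underside, with some 40 N; origin at the centre of its underside, z up. Its well and weight change from run to run: the name tells nothing
- tin_c: one of three identical closed canisters: round blue tin with a flush, fixed steel lid, 56 mm across, 98.5 mm tall, best gripped from above round the lid, about 80 mm above its underside, with some 40 N; origin at the centre of its underside, z up. Its well and weight change from run to run: the name tells nothing. All weigh 0.15 to 0.72 kg; the heaviest is 0.2 kg or more above the others
- stand: light wooden stand fixed to the worktop, 100 mm (its x) by 345 mm (its y), 20 mm high, with a row of three round wells along its y axis, 115 mm apart; each well is 66 mm across with a small chamfer and 8 mm deep, its floor 12 mm above the worktop. Origin at the centre of its underside, z up
- well_left (a point): centre of the floor of the left well (the stand's +y end), z up; a seated tin's origin is here, give or take 5 mm sideways
- well_middle (a point): centre of the floor of the middle well, z up
- well_right (a point): centre of the floor of the right well (the stand's -y end), z up
- spice_jar: bystander: glass spice jar with red lid, 45 mm across, 106 mm tall, beside the right end of the stand; origin at the centre of its underside
- yogurt_tub: bystander: white and red yogurt tub, 72 mm across, 71 mm tall, beside the right end of the stand; origin at the centre of its underside
- spoon: bystander: spoon with wooden handle, 179 mm long, 13 mm high, lying to the left of the stand; origin at the centre of its underside
- mug: bystander: white spotted mug, 92 x 127 x 93 mm, farther left; origin at the centre of its underside
- short_tin: bystander: short green food tin, 76 mm across, 58 mm tall, to the left of the stand; origin at the centre of its underside
- snack_box: bystander: flat carton standing on edge, 30 x 157 x 94 mm, at the back on the right; origin at the centre of its underside
There are look-alikes about, which are no part of the job. What is shaped like the tin_c but pink is not meant.

How it is judged:
By the outcome, as a careful person would: the job done as asked, in the order asked, and still so for the second after the job is handed in, while the arm keeps its last pose, push and grip.
It also fails if it takes over 67 s, if anything falls off the work surface, if the arm or the gripper's body presses on something with over 40 N, if the wrist force passes 120 N, or if a joint passes its speed limit or range.

## Working session

There is one attempt and no reset: what is moved stays moved. The work goes in short steps, Python scripts to look and compute and a tool call to move; the robot and the scene stay as the last step left them, time stands still between calls to the robot, and variables do not carry over. Pictures are saved under pics/ and viewed, at most 10 in all, crops included, and the job is handed in when it is done.

Besides the shell and the picture viewer there is one more tool, called as name(argument=value, ...), one argument or row to a line, values as JSON. servo_tool: Moves the arm, as the interface text tells. Shifts and turns lie within -1 to 1; 1 stands for 25 cm of shift or 90 degrees of turn. Its arguments: {"type":"object","properties":{"motion":{"type":"array","items":{"type":"array","items":{"type":"array","items":{"type":"number","minimum":-1,"maximum":1}}}},"newtons":{"type":"number"}},"required":["motion"]}

```bash
mkdir -p pics
cat > h.py <<'E'
from rig import bot
import numpy as np, cv2
from scipy.spatial.transform import Rotation as R
def world(c,p): return np.array(c["rotation"])@np.array(p)+np.array(c["position"])
def cloud(c):
    f=192/np.tan(np.radians(c["vfov"])/2); d=c["depth"]; v,u=np.mgrid[:384,:512]
    P=np.stack([(u-c["cx"])/f*d,(v-c["cy"])/f*d,d],-1)
    return P@np.array(c["rotation"]).T+np.array(c["position"])
E
python3 - <<'E'
from h import *
o=bot.get_obs(); print({k:np.round(v,3) for k,v in o.items()}, bot.tip_extent)
ims=[]
for n in("top","side"):
    c=bot.capture(n); ims.append(c["img"]); W=cloud(c)
    for t in("tin_a","stand","well_left","well_middle","well_right","spice_jar","mug","snack_box"):
        print(n,t,[(round(r["score"],2),np.round(world(c,r["location"]),3)) for r in bot.spot_point(c,t)][:5])
    for r in bot.trace(c,"tin_a"):
        m=r["mask"]&(c["depth"]>0); q=W[m]
        z=np.percentile(q[:,2],98); k=q[q[:,2]>z-.006]; v,u=np.nonzero(m)
        (ce,ra)=cv2.minEnclosingCircle(k[:,:2].astype(np.float32))
        print(" mask",round(r["score"],2),m.sum(),u.mean(),v.mean(),"top",z,ce,ra,k.mean(0))
cv2.imwrite("pics/top.png",ims[0]);cv2.imwrite("pics/side.png",ims[1])
E
```

```text
{'time_s': np.float64(0.0), 'joints': array([-73.137,  23.948,  -0.59 ,  92.487,   0.271,  63.639,  -3.036]), 'joint_vel': array([ 0.052, -0.044, -0.014,  0.073,  0.024, -0.057, -0.039]), 'tau': array([ 2.0000e-03, -8.5125e+01,  6.3900e-01, -4.2597e+01, -4.9000e-02,
        1.9000e-02,  0.0000e+00]), 'tool_pos': array([0.206, 0.59 , 0.182]), 'tool_rot': array([-1.79928e+02,  7.00000e-03,  1.60761e+02]), 'wrist_force': array([0.028, 0.194, 0.866]), 'torque': array([-0.016, -0.033,  0.022]), 'gripper_force': np.float64(0.0), 'gripper_width': np.float64(0.094)} 0.017Traceback (most recent call last):
  File "<stdin>", line 5, in <module>
  File "h.py", line 8, in cloud
    return P@np.array(c["rotation"]).T+np.array(c["position"])
           ~~~~~~~~~~~~~~~~~~~~~~~~~~~^~~~~~~~~~~~~~~~~~~~~~~~
ValueError: operands could not be broadcast together with shapes (384,512) (3,)
```

```bash
cat > h.py <<'E'
from rig import bot
import numpy as np, cv2
from scipy.spatial.transform import Rotation as R
def rot(c): return R.from_euler("xyz",c["rotation"],degrees=True).as_matrix()
def world(c,p): return rot(c)@np.array(p)+np.array(c["position"])
def cloud(c):
    f=192/np.tan(np.radians(c["vfov"])/2); d=c["depth"]; v,u=np.mgrid[:384,:512]
    P=np.stack([(u-c["cx"])/f*d,(v-c["cy"])/f*d,d],-1)
    return P@rot(c).T+np.array(c["position"])
E
cat > look.py <<'E'
from h import *
ims=[]
for n in("top","side"):
    c=bot.capture(n); ims.append(c["img"]); print(c["rotation"],c["position"]); W=cloud(c)
    cv2.imwrite(f"pics/{n}.png",c["img"])
    for t in("tin_a","stand","well_left","well_middle","well_right","spice_jar","mug","snack_box"):
        print(n,t,[(round(r["score"],2),np.round(world(c,r["location"]),3)) for r in bot.spot_point(c,t)][:5])
    for r in bot.trace(c,"tin_a"):
        m=r["mask"]&(c["depth"]>0); q=W[m]
        z=np.percentile(q[:,2],98); k=q[q[:,2]>z-.006]; v,u=np.nonzero(m)
        (ce,ra)=cv2.minEnclosingCircle(k[:,:2].astype(np.float32))
        print(" mask",round(r["score"],2),m.sum(),u.mean(),v.mean(),"top",z,np.round(ce,3),ra,k.mean(0),c["img"][m].mean(0))
E
python3 look.py
```

```text
[-170.11048046    0.2329002   -88.49009647] [0.32799051 0.08220848 1.27037026]
top tin_a [(0.8, array([0.426, 0.203, 0.003])), (0.73, array([ 0.499, -0.164,  0.015])), (0.7, array([ 0.685, -0.22 , -0.002])), (0.69, array([0.461, 0.064, 0.009])), (0.69, array([ 0.498, -0.165,  0.01 ]))]
top stand [(0.75, array([ 0.48 , -0.051, -0.002]))]
top well_left [(0.56, array([0.457, 0.06 , 0.014]))]
top well_middle [(0.92, array([ 0.48 , -0.053,  0.016]))]
top well_right [(0.74, array([ 0.498, -0.163,  0.012])), (0.29, array([ 0.412,  0.388, -0.004]))]
top spice_jar [(0.88, array([ 0.464, -0.265,  0.   ])), (0.44, array([ 0.48 , -0.054,  0.013]))]
top mug [(0.87, array([0.442, 0.514, 0.003]))]
top snack_box [(0.63, array([ 0.705, -0.4  ,  0.008]))]
 mask 0.95 410 344.05121951219513 208.68780487804878 top 0.11469083355824171 [ 0.498 -0.164] 0.02761673741042614 [ 0.49811969 -0.16322332  0.11140685] [135.1        133.95853659 131.75609756]
 mask 0.84 354 307.0367231638418 214.5593220338983 top 0.11494086368375842 [ 0.477 -0.051] 0.027583392336964607 [ 0.47700416 -0.05143123  0.11137754] [151.12429
[... 1145 characters left out ...]
g [(0.84, array([0.443, 0.522, 0.004]))]
side snack_box [(0.83, array([ 0.709, -0.389,  0.003])), (0.52, array([0.412, 0.392, 0.   ]))]
 mask 0.85 326 326.78834355828224 186.27607361963192 top 0.10162875092087925 [ 0.681 -0.211] 0.03312975913286209 [ 0.68026244 -0.2162555   0.099633  ] [ 71.77607362  52.4202454  109.92944785]
 mask 0.69 353 163.8385269121813 202.52974504249292 top 0.06093527555091054 [0.412 0.39 ] 0.039402689784765244 [0.40921497 0.39079718 0.05780027] [56.58073654 82.54107649 85.27478754]
 mask 0.68 388 278.4819587628866 199.86340206185568 top 0.11285945571328135 [ 0.477 -0.047] 0.029916469007730484 [ 0.47439909 -0.04994553  0.11096399] [70.33247423 55.46649485 46.06185567]
```

View pics/top.png

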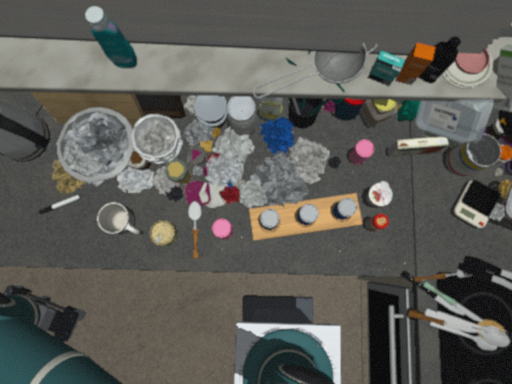

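View pics/side.png

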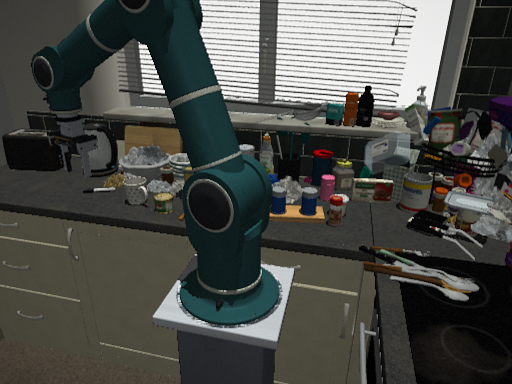

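```bash
cat >> h.py <<'E'
def go(pos,yaw=None,o=None):
    o=o or bot.get_obs(); A=R.from_euler("xyz",o["tool_rot"],degrees=True)
    B=R.from_euler("xyz",[180,0,o["tool_rot"][2] if yaw is None else yaw],degrees=True)
    d=A.inv().apply(np.array(pos)-o["tool_pos"])/.25; t=np.degrees((A.inv()*B).as_rotvec())/90
    print("t",o["time_s"],"pos",np.round(o["tool_pos"],4),np.round(o["tool_rot"],2),"shift",np.round(d,3),"turn",np.round(t,3))
E
python3 - <<'E'
from h import *
c=bot.capture("top"); W=cloud(c); s=W[...,2]
for n,p in dict(l=(.4595,.0635),m=(.477,-.0512),r=(.498,-.1635)).items():
    e=np.array([.986,.168]); f=np.array([-.168,.986]); d=W[...,:2]-p; a=d@e; b=d@f
    for lo,hi in((.032,.065),(.065,.1),(-.065,-.032),(-.1,-.065)):
        k=(a>lo)&(a<hi)&(abs(b)<.02)&(c["depth"]>0); print(n,lo,"across",s[k].max() if k.any() else 0)
        k=(b>lo)&(b<hi)&(abs(a)<.02)&(c["depth"]>0); print(n,lo,"along",s[k].max() if k.any() else 0)
go([.4595,.0635,.25],99.7)
E
```

```text
l 0.032 across 0.04393838751019774
l 0.032 along 0.02678546210479782
l 0.065 across 0.08265823318302101
l 0.065 along 0.006201628457865427
l -0.065 across 0.02487321597449732
l -0.065 along 0.025957742171284437
l -0.1 across 0.007853139400016307
l -0.1 along 0.11604037456210303
m 0.032 across 0.03078286771555283
m 0.032 along 0.02764474201298417
m 0.065 across 0.07481158642844576
m 0.065 along 0.11530019343235942
m -0.065 across 0.0278973597614931
m -0.065 along 0.025990385907219027
m -0.1 across 0.0072697771087661955
m -0.1 along 0.11589167821507673
r 0.032 across 0.02761928789331125
r 0.032 along 0.02791534357999459
r 0.065 across 0.006466087020768674
r 0.065 along 0.11976484673746657
r -0.065 across 0.027396122508039467
r -0.065 along 0.024384642072525775
r -0.1 across 0.007278414932120114
r -0.1 along 0.07654648623065063
t 1.1 pos [0.2059 0.5901 0.1825] [-180.      0.    160.76] shift [-1.652 -1.655 -0.27 ] turn [-0.     0.     0.678]
```

servo_tool(
  motion=[
    [[0.7, -0.1, -0.1, -0.3, 0, 0, 0.05], [0.7, -0.9, -0.9, -0.36, 0, 0, 0.4], [0.7, -0.9, -0.9, -0.36, 0, 0, 0.4], [0.7, -0.9, -0.9, -0.36, 0, 0, 0.4], [0.7, -0.9, -0.9, -0.36, 0, 0, 0.4], [0.7, -0.9, -0.9, -0.36, 0, 0, 0.4], [0.7, -0.9, -0.9, -0.36, 0, 0, 0.4], [0.7, -0.9, -0.9, -0.36, 0, 0, 0.4]],
  ],
)

```text
time_s: 1.77
tool_pos: [0.3389, 0.3134, 0.2708]
tool_rot: [180.0, -0.0, 124.7]
wrist_force: [1.4, 0.1, 0.9]
gripper_width: 0.08
gripper_force: 0.0
```

```bash
python3 -c "
from h import *
go([.4595,.0635,.2],99.7)"
```

```text
t 1.7667 pos [0.3389 0.3134 0.2708] [ 1.7998e+02 -2.0000e-02  1.2475e+02] shift [-1.096 -0.174  0.283] turn [ 0.    -0.     0.278]
```

servo_tool(
  motion=[
    [[0.7, -1, -0.16, 0.2, 0, 0, 0.28], [0.7, -1, -0.16, 0.2, 0, 0, 0.28], [0.7, -1, -0.16, 0.2, 0, 0, 0.28], [0.7, -1, -0.16, 0.2, 0, 0, 0.28], [0.7, -1, -0.16, 0.2, 0, 0, 0.28], [0.7, -1, -0.16, 0.2, 0, 0, 0.28], [0.7, -1, -0.16, 0.2, 0, 0, 0.28], [0.7, -1, -0.16, 0.2, 0, 0, 0.28], [0.7, -1, -0.16, 0.2, 0, 0, 0.28]],
  ],
)

```text
time_s: 2.52
tool_pos: [0.4482, 0.0871, 0.2203]
tool_rot: [-180.0, 0.0, 99.5]
wrist_force: [0.1, 0.2, 1.6]
gripper_width: 0.0801
gripper_force: 0.0
```

```bash
cat > wr.py <<'E'
from h import *
o=bot.get_obs(); c=bot.capture("wrist"); M=np.array(c["mount"]); A=R.from_euler("xyz",o["tool_rot"],degrees=True)
for r in bot.spot_point(c,"tin_a"):
    p=M[:3,:3]@np.array(r["location"])+M[:3,3]; print(round(r["score"],2),np.round(A.apply(p)+o["tool_pos"],4))
print(np.round(M,3))
cv2.imwrite("pics/w.png",c["img"])
go([.4595,.0635,.2],99.7); go([.4595,.0635,.090],99.7)
E
python3 wr.py
```

```text
0.87 [ 0.6808 -0.2185 -0.0028]
0.83 [ 0.5025 -0.1618  0.0141]
0.73 [ 0.4808 -0.0505  0.0122]
0.66 [0.4675 0.067  0.0123]
0.64 [ 4.283e-01  2.044e-01 -3.000e-04]
[[-0.001 -0.958 -0.286  0.084]
 [ 1.    -0.001 -0.     0.001]
 [ 0.    -0.286  0.958 -0.202]
 [ 0.     0.     0.     1.   ]]
t 2.6167 pos [0.448  0.0881 0.2205] [ 1.7999e+02 -1.0000e-02  9.9640e+01] shift [-0.105  0.029  0.082] turn [ 0.    -0.    -0.001]
t 2.6167 pos [0.448  0.0881 0.2205] [ 1.7999e+02 -1.0000e-02  9.9640e+01] shift [-0.105  0.029  0.522] turn [ 0.    -0.    -0.001]
```

View pics/w.png

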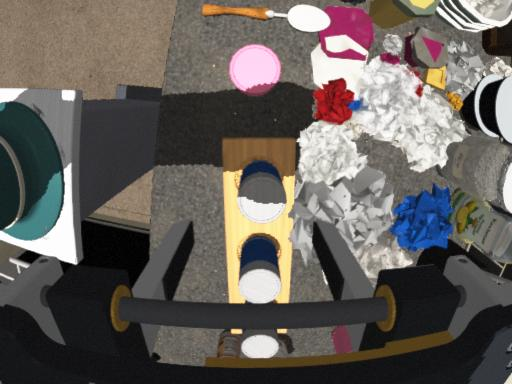

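servo_tool(
  motion=[
    [[0.7, -0.1, 0.035, 0.08, 0, 0, 0], [0.7, -0.1, 0.035, 0.14, 0, 0, 0], [0.7, -0.1, 0.035, 0.22, 0, 0, 0], [0.7, -0.1, 0.035, 0.3, 0, 0, 0], [0.7, -0.1, 0.035, 0.38, 0, 0, 0], [0.7, -0.1, 0.035, 0.44, 0, 0, 0], [0.7, -0.1, 0.035, 0.49, 0, 0, 0], [0.7, -0.1, 0.035, 0.52, 0, 0, 0], [0.7, -0.1, 0.035, 0.52, 0, 0, 0], [0.7, -0.1, 0.035, 0.52, 0, 0, 0]],
  ],
)

```text
time_s: 3.45
tool_pos: [0.461, 0.0645, 0.0906]
tool_rot: [-180.0, 0.0, 99.6]
wrist_force: [0.3, 0.2, 1.3]
gripper_width: 0.0801
gripper_force: 0.0
```

servo_tool(
  motion=[
    [[-0.4, 0, 0, 0, 0, 0, 0], [-1, 0, 0, 0, 0, 0, 0], [-1, 0, 0, 0, 0, 0, 0], [-1, 0, 0, 0, 0, 0, 0], [-1, 0, 0, 0, 0, 0, 0], [-1, 0, 0, 0, 0, 0, 0]],
  ],
  newtons=40,
)

```text
time_s: 3.95
tool_pos: [0.4611, 0.0639, 0.0904]
tool_rot: [180.0, -0.0, 99.6]
wrist_force: [0.3, 1.1, 0.8]
gripper_width: 0.0437
gripper_force: 0.0
```

```bash
python3 -c "
from h import *
o=bot.get_obs(); print(o['wrist_force'],o['tau'],o['gripper_width'],o['gripper_force'])
go([.4595,.0635,.09],99.7)"
```

```text
[0.2789929  1.06273672 0.75916513] [-3.13771830e-02 -5.60101569e+01  6.22337401e+00 -3.36432052e+01
 -3.39505321e-02  3.18942172e-02 -3.74896903e-03] 0.043673391911713995 0.0
t 3.95 pos [0.4611 0.0639 0.0904] [179.99  -0.    99.56] shift [-0.001 -0.006  0.002] turn [ 0.    -0.    -0.002]
```

```bash
python3 wr.py
python3 - <<'E'
from h import *
print(bot.get_obs()["gripper_width"])
c=bot.capture("side"); cv2.imwrite("pics/s2.png",cv2.resize(c["img"][140:260,200:380],None,fx=3,fy=3,interpolation=2))
a=bot.capture("top"); cv2.imwrite("pics/t2.png",cv2.resize(a["img"][150:270,200:400],None,fx=3,fy=3,interpolation=2))
i=cv2.imread("pics/s2.png");j=cv2.imread("pics/t2.png"); 
w=cv2.imread("pics/w.png")
k=np.zeros((360,1140,3),np.uint8);k[:,:540]=i;k[:,540:]=j; k=cv2.resize(k,(800,253)); k2=np.zeros((600,800,3),np.uint8);k2[:253]=k;k2[253:553,:400]=cv2.resize(w,(400,300));cv2.imwrite("pics/m2.png",k2)
E
```

```text
0.94 [0.4653 0.0644 0.0121]
0.89 [ 0.4815 -0.0519  0.014 ]
0.61 [0.4284 0.2072 0.0016]
[[-0.001 -0.958 -0.286  0.084]
 [ 1.    -0.001 -0.     0.001]
 [ 0.    -0.286  0.958 -0.202]
 [ 0.     0.     0.     1.   ]]
t 4.05 pos [0.461  0.0639 0.0904] [179.99   0.    99.56] shift [-0.001 -0.006 -0.439] turn [ 0.     0.    -0.002]
t 4.05 pos [0.461  0.0639 0.0904] [179.99   0.    99.56] shift [-0.    -0.006  0.001] turn [ 0.     0.    -0.002]
0.03519064387369735
```

View pics/m2.png

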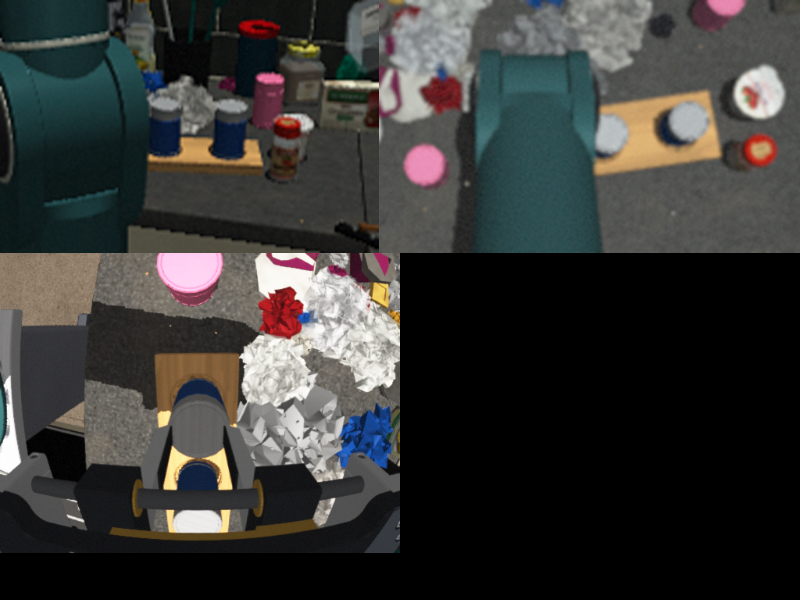

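Run:
```python
from h import *
for i in range(2):
    c=bot.capture("wrist"); o=bot.get_obs(); print(o["time_s"],o["gripper_width"],o["gripper_force"],o["wrist_force"],o["torque"])
cv2.imwrite("pics/w3.png",cv2.resize(c["img"][110:350,140:380],(720,600),interpolation=2))
```

```text
4.2 0.023428515863637308 0.0 [-0.52947434 -0.42283472  0.10499658] [-0.03953727  0.06331697 -0.0003626 ]
4.25 0.019436494951441664 0.0 [-0.52360932 -0.17716507  0.13344179] [-0.01054972  0.03613173  0.01978737]
```

View pics/w3.png

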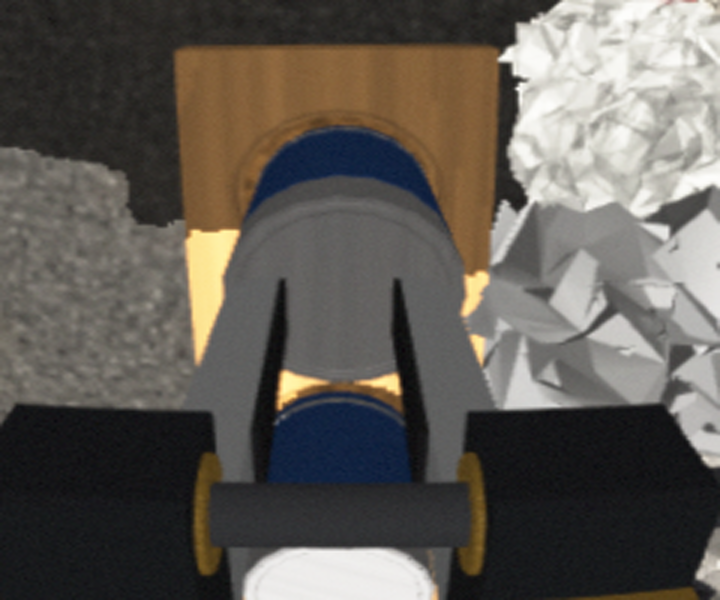

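```bash
cat >> h.py <<'E'
def wcloud(c):
    f=192/np.tan(np.radians(c["vfov"])/2); d=c["depth"]; v,u=np.mgrid[:384,:512]
    x=u-c["cx"]; y=v-c["cy"]; r=np.hypot(x,y)+1e-9; s=np.tan(np.minimum(r/f,1.5))/r
    P=np.stack([x*s*d,y*s*d,d],-1); M=np.array(c["mount"]); return P@M[:3,:3].T+M[:3,3]
E
python3 - <<'E'
from h import *
c=bot.capture("wrist"); o=bot.get_obs(); print(c["vfov"],c["cx"],c["cy"],o["gripper_width"],o["gripper_force"])
T=wcloud(c)
for v in range(170,300,8):
    print(v,[tuple(np.round(T[v,u],3)) for u in (232,256,277)])
E
```

```text
65.70646984690485 252.74685074450696 188.61376445755965 0.01522504190514236 0.0
170 [(np.float64(0.021), np.float64(-0.018), np.float64(0.068)), (np.float64(0.03), np.float64(0.004), np.float64(0.032)), (np.float64(0.019), np.float64(0.024), np.float64(0.078))]
178 [(np.float64(0.023), np.float64(-0.016), np.float64(0.031)), (np.float64(0.03), np.float64(0.003), np.float64(0.006)), (np.float64(0.021), np.float64(0.021), np.float64(0.038))]
186 [(np.float64(0.024), np.float64(-0.014), np.float64(0.004)), (np.float64(0.029), np.float64(0.003), np.float64(-0.013)), (np.float64(0.024), np.float64(0.018), np.float64(0.004))]
194 [(np.float64(0.025), np.float64(-0.013), np.float64(-0.018)), (np.float64(0.026), np.float64(0.003), np.float64(-0.019)), (np.float64(0.025), np.float64(0.017), np.float64(-0.018))]
202 [(np.float64(0.02), np.float64(-0.013), np.float64(-0.02)), (np.float64(0.02), np.float64(0.003), np.float64(-0.02)), (np.float64(0.021), np.float64(0.017), np.float64(-0.021))]
210 [(np.float64(0.014), np.float64(-0.013), np.float64(-0.019)), (np.float64(0.014), np.float64(0.003),
[... 1417 characters left out ...]
), np.float64(-0.086)), (np.float64(-0.087), np.float64(0.004), np.float64(0.06)), (np.float64(0.009), np.float64(0.012), np.float64(-0.087))]
282 [(np.float64(0.004), np.float64(-0.009), np.float64(-0.086)), (np.float64(-0.087), np.float64(0.004), np.float64(0.045)), (np.float64(0.008), np.float64(0.012), np.float64(-0.092))]
290 [(np.float64(0.0), np.float64(-0.009), np.float64(-0.088)), (np.float64(-0.087), np.float64(0.004), np.float64(0.032)), (np.float64(0.004), np.float64(0.012), np.float64(-0.093))]
298 [(np.float64(-0.004), np.float64(-0.009), np.float64(-0.089)), (np.float64(-0.086), np.float64(0.004), np.float64(0.018)), (np.float64(-0.001), np.float64(0.012), np.float64(-0.093))]
```

servo_tool(
  motion=[
    [[0.7, 0, 0, 0, 0, 0, 0], [0.7, 0, 0, 0, 0, 0, 0], [0.7, 0, 0, 0, 0, 0, 0], [0.7, 0, 0, 0, 0, 0, 0], [0.7, 0, 0, 0, 0, 0, 0], [0.7, 0, 0, 0, 0, 0, 0], [0.7, 0, 0, 0, 0, 0, 0], [0.7, 0, 0, 0, 0, 0, 0]],
  ],
)

```text
time_s: 4.97
tool_pos: [0.461, 0.0639, 0.0903]
tool_rot: [180.0, 0.0, 99.6]
wrist_force: [0.6, -0.3, 0.4]
gripper_width: 0.0653
gripper_force: 0.0
```

Run:
```python
from h import *
c=bot.capture("wrist"); o=bot.get_obs(); print(o["tool_pos"],o["gripper_width"],o["gripper_force"])
T=wcloud(c); cv2.imwrite("pics/w4.png",c["img"])
k=(T[...,2]>-.075)&(T[...,2]<.03)&(abs(abs(T[...,1])-.05)<.015)&(abs(T[...,0])<.014)&(c["depth"]>0)
for z in np.arange(-.075,.03,.007):
    q=T[k&(abs(T[...,2]-z)<.0035)]
    for s in(-1,1):
        p=q[q[:,1]*s>0]
        if len(p): print(round(z,3),s,len(p),p.min(0).round(3),p.max(0).round(3))
l=(abs(T[...,2]+.019)<.004)&(abs(T[...,1])<.034)&(abs(T[...,0])<.04)
print(l.sum(),T[l].min(0),T[l].max(0),cv2.minEnclosingCircle(T[l][:,:2].astype(np.float32)))
```

```text
[0.46101283 0.06390098 0.09031026] 0.0693104273233027 0.0
-0.075 -1 56 [ 0.009 -0.044 -0.075] [ 0.01  -0.035 -0.072]
-0.075 1 70 [ 0.008  0.035 -0.075] [ 0.011  0.046 -0.072]
-0.068 -1 102 [ 0.008 -0.044 -0.071] [ 0.01  -0.035 -0.065]
-0.068 1 129 [ 0.008  0.035 -0.071] [ 0.011  0.046 -0.065]
-0.061 -1 89 [ 0.009 -0.044 -0.064] [ 0.011 -0.035 -0.058]
-0.061 1 113 [ 0.008  0.035 -0.064] [ 0.01   0.046 -0.058]
-0.054 -1 78 [ 0.009 -0.044 -0.057] [ 0.01  -0.035 -0.051]
-0.054 1 103 [ 0.008  0.035 -0.057] [ 0.011  0.046 -0.051]
-0.047 -1 75 [ 0.009 -0.043 -0.05 ] [ 0.01  -0.035 -0.044]
-0.047 1 96 [ 0.007  0.035 -0.05 ] [ 0.011  0.045 -0.044]
-0.04 -1 69 [ 0.009 -0.044 -0.043] [ 0.01  -0.035 -0.037]
-0.04 1 80 [ 0.008  0.035 -0.043] [ 0.011  0.045 -0.037]
-0.033 -1 53 [ 0.009 -0.044 -0.036] [ 0.011 -0.035 -0.03 ]
-0.033 1 68 [ 0.009  0.035 -0.036] [ 0.01   0.045 -0.03 ]
-0.026 -1 16 [ 0.009 -0.041 -0.029] [ 0.01  -0.035 -0.025]
-0.026 1 29 [ 0.009  0.035 -0.029] [ 0.01   0.043 -0.023]
4906 [-0.02584847 -0.03388098 -0.02297578] [ 0.02995698  0.02958451 -0.01501303] ((0.0021899437997490168, -0.002545469906181097), 0.03224189579486847)
```

View pics/w4.png

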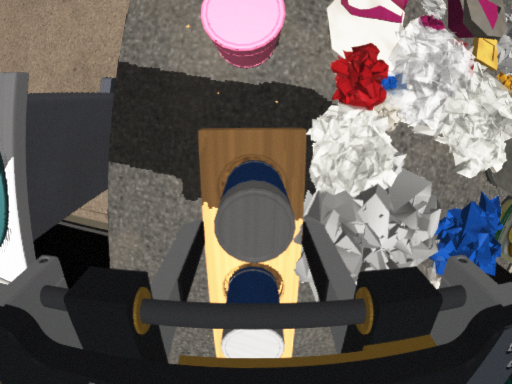

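Run:
```python
from h import *
c=bot.capture("wrist"); T=wcloud(c); print(bot.get_obs()["gripper_width"])
for v in (280,300,306,313,320,330,345,360):
    print(v,[tuple(T[v,u].round(3).tolist()) for u in (100,160,256,350)])
```

```text
0.07316851993958824
280 [(0.034, -0.046, -0.133), (0.01, -0.04, -0.096), (-0.087, 0.004, 0.049), (0.01, 0.044, -0.096)]
300 [(0.033, -0.042, -0.142), (0.029, -0.027, -0.134), (-0.087, 0.004, 0.016), (0.029, 0.03, -0.134)]
306 [(0.032, -0.042, -0.143), (0.028, -0.026, -0.136), (0.028, 0.002, -0.134), (0.028, 0.03, -0.136)]
313 [(0.03, -0.042, -0.144), (0.027, -0.026, -0.137), (0.028, 0.002, -0.137), (0.026, 0.029, -0.137)]
320 [(0.028, -0.043, -0.144), (0.024, -0.026, -0.138), (0.026, 0.002, -0.138), (0.023, 0.03, -0.137)]
330 [(0.023, -0.044, -0.144), (0.001, -0.035, -0.119), (-0.092, 0.004, -0.019), (0.005, 0.037, -0.123)]
345 [(0.016, -0.046, -0.145), (-0.002, -0.035, -0.124), (-0.111, 0.004, -0.019), (0.001, 0.037, -0.127)]
360 [(0.024, -0.038, -0.157), (-0.008, -0.035, -0.127), (0.019, 0.002, -0.147), (0.02, 0.027, -0.15)]
```

The depth picture shows that the whole gripper sits about 41 mm further back than the TCP model says: the fingertips are at tool z ≈ -24 mm. I closed above the lid without touching it, so I will go 41 mm lower.

servo_tool(
  motion=[
    [[0.7, 0, 0.004, 0.04, 0, 0, 0], [0.7, 0, 0.004, 0.08, 0, 0, 0], [0.7, 0, 0.004, 0.12, 0, 0, 0], [0.7, 0, 0.004, 0.15, 0, 0, 0], [0.7, 0, 0.004, 0.165, 0, 0, 0], [0.7, 0, 0.004, 0.165, 0, 0, 0]],
  ],
)

```text
time_s: 5.57
tool_pos: [0.4614, 0.0637, 0.0479]
tool_rot: [-179.9, 0.0, 99.6]
wrist_force: [0.2, 0.1, 1.1]
gripper_width: 0.0798
gripper_force: 0.0
```

servo_tool(
  motion=[
    [[-0.4, 0, 0, 0, 0, 0, 0], [-1, 0, 0, 0, 0, 0, 0], [-1, 0, 0, 0, 0, 0, 0], [-1, 0, 0, 0, 0, 0, 0], [-1, 0, 0, 0, 0, 0, 0], [-1, 0, 0, 0, 0, 0, 0]],
  ],
  newtons=40,
)

```text
time_s: 6.07
tool_pos: [0.4622, 0.0642, 0.0493]
tool_rot: [180.0, -0.0, 99.6]
wrist_force: [-1.5, -0.1, 6.8]
gripper_width: 0.0556
gripper_force: 40.0
```

servo_tool(
  motion=[
    [[-1, 0, 0, 0, 0, 0, 0], [-1, 0, 0, -0.03, 0, 0, 0], [-1, 0, 0, -0.07, 0, 0, 0], [-1, 0, 0, -0.11, 0, 0, 0], [-1, 0, 0, -0.15, 0, 0, 0], [-1, 0, 0, -0.19, 0, 0, 0], [-1, 0, 0, -0.22, 0, 0, 0], [-1, 0, 0, -0.24, 0, 0, 0], [-1, 0, 0, -0.24, 0, 0, 0], [-1, 0, 0, -0.24, 0, 0, 0], [-1, 0, 0, -0.24, 0, 0, 0], [-1, 0, 0, -0.24, 0, 0, 0]],
  ],
)

```text
time_s: 7.07
tool_pos: [0.4617, 0.0639, 0.1086]
tool_rot: [-180.0, 0.0, 99.6]
wrist_force: [-0.3, -0.5, -6.6]
gripper_width: 0.0558
gripper_force: 40.0
```

```bash
cat > heft.py <<'E'
from h import *
F=[]
for i in range(8):
    c=bot.capture("wrist"); o=bot.get_obs(); F.append(np.r_[o["wrist_force"],o["tau"][[1,3]],o["gripper_width"]])
print(np.mean(F,0).round(3),np.std(F,0).round(3)); go(o["tool_pos"],99.7)
T=wcloud(c); k=(abs(T[...,1])<.02)&(abs(T[...,0])<.02)&(T[...,2]>-.08)&(T[...,2]<-.03)
print("lid z tool",np.median(T[k][:,2]))
E
python3 heft.py
```

```text
[-1.5300e-01 -2.0200e-01 -6.6480e+00 -5.6769e+01 -3.7374e+01  5.5000e-02] [0.161 0.509 0.406 0.116 0.016 0.   ]
t 7.4667 pos [0.462 0.064 0.109] [-1.800e+02  1.000e-02  9.956e+01] shift [0. 0. 0.] turn [-0.     0.    -0.002]
lid z tool -0.06017372342194738
```

servo_tool(
  motion=[
    [[-1, 0, 0, 0.04, 0, 0, 0], [-1, 0, 0, 0.09, 0, 0, 0], [-1, 0, 0, 0.14, 0, 0, 0], [-1, 0, 0, 0.18, 0, 0, 0], [-1, 0, 0, 0.2, 0, 0, 0], [-1, 0, 0, 0.215, 0, 0, 0], [-1, 0, 0, 0.225, 0, 0, 0], [-1, 0, 0, 0.233, 0, 0, 0], [-1, 0, 0, 0.238, 0, 0, 0], [-1, 0, 0, 0.238, 0, 0, 0], [-1, 0, 0, 0.238, 0, 0, 0]],
  ],
)

```text
time_s: 8.38
tool_pos: [0.4622, 0.0641, 0.0498]
tool_rot: [180.0, -0.0, 99.6]
wrist_force: [-0.7, 0.3, -6.6]
gripper_width: 0.0557
gripper_force: 40.0
```

```bash
python3 -c "
from h import *
print(bot.get_obs()['wrist_force']);go([.462,.064,.049],99.7)"
```

```text
[-0.72523223  0.33907536 -6.64563406]
t 8.3833 pos [0.4622 0.0641 0.0498] [179.98  -0.    99.56] shift [-0.    -0.001  0.003] turn [ 0.    -0.    -0.002]
```

servo_tool(
  motion=[
    [[-1, 0, 0, 0.002, 0, 0, 0], [-1, 0, 0, 0.004, 0, 0, 0], [-1, 0, 0, 0.006, 0, 0, 0], [-1, 0, 0, 0.006, 0, 0, 0]],
  ],
)

```text
time_s: 8.72
tool_pos: [0.4623, 0.0642, 0.0493]
tool_rot: [180.0, -0.1, 99.6]
wrist_force: [-10.3, -1.9, 29.2]
gripper_width: 0.0557
gripper_force: 40.0
```

servo_tool(
  motion=[
    [[0.7, 0, 0, -0.002, 0, 0, 0], [0.7, 0, 0, -0.002, 0, 0, 0], [0.7, 0, 0, -0.002, 0, 0, 0], [0.7, 0, 0, -0.002, 0, 0, 0], [0.7, 0, 0, -0.05, 0, 0, 0], [0.7, 0, 0, -0.14, 0, 0, 0], [0.7, 0, 0, -0.24, 0, 0, 0], [0.7, 0, 0, -0.3, 0, 0, 0], [0.7, 0, 0, -0.34, 0, 0, 0], [0.7, 0, 0, -0.34, 0, 0, 0]],
  ],
)

```text
time_s: 9.55
tool_pos: [0.463, 0.0644, 0.1346]
tool_rot: [179.8, -0.0, 99.6]
wrist_force: [0.7, 0.2, 0.5]
gripper_width: 0.0798
gripper_force: 0.0
```

```bash
cat > lids.py <<'E'
from h import *
import sys
o=bot.get_obs(); c=bot.capture("wrist"); A=R.from_euler("xyz",o["tool_rot"],degrees=True)
W=A.apply(wcloud(c).reshape(-1,3)).reshape(384,512,3)+o["tool_pos"]
for n,p in dict(l=(.462,.064),m=(.479,-.051),r=(.5,-.163)).items():
    k=(np.hypot(W[...,0]-p[0],W[...,1]-p[1])<.04)&(W[...,2]>.103)&(W[...,2]<.116)
    if k.sum()>50:
        q=W[k]; print(n,k.sum(),np.round(cv2.minEnclosingCircle(q[:,:2].astype(np.float32))[0],4),q[:,2].std().round(4),q[:,2].mean().round(4))
print(o["wrist_force"])
p=eval(sys.argv[1]); go(p,99.7)
E
python3 lids.py "[.479,-.051,.13]"
```

```text
l 3518 [0.4624 0.0659] 0.001 0.1096
m 602 [ 0.4809 -0.0482] 0.0021 0.1089
[0.70106256 0.20202598 0.48763736]
t 9.6 pos [0.4623 0.0643 0.1333] [ 1.7993e+02 -3.0000e-02  9.9580e+01] shift [-0.466 -0.011  0.013] turn [ 0.001 -0.    -0.001]
```

servo_tool(
  motion=[
    [[0.7, -0.1, 0, 0, 0, 0, 0], [0.7, -0.23, -0.005, 0, 0, 0, 0], [0.7, -0.36, -0.01, 0, 0, 0, 0], [0.7, -0.44, -0.01, 0, 0, 0, 0], [0.7, -0.466, -0.01, 0, 0, 0, 0], [0.7, -0.466, -0.01, 0, 0, 0, 0], [0.7, -0.466, -0.01, 0, 0, 0, 0]],
  ],
)

```text
time_s: 10.18
tool_pos: [0.4784, -0.0506, 0.1322]
tool_rot: [-179.9, -0.0, 99.6]
wrist_force: [-0.5, -0.2, -0.3]
gripper_width: 0.0798
gripper_force: 0.0
```

```bash
python3 lids.py "[.479,-.051,.049]"
```

```text
l 4128 [0.4628 0.0658] 0.0008 0.1097
m 3583 [ 0.4802 -0.0492] 0.001 0.1096
r 629 [ 0.5011 -0.1606] 0.0022 0.1088
[-0.50719563 -0.23233519 -0.3128314 ]
t 10.2333 pos [ 0.4785 -0.05    0.1324] [-1.7993e+02 -1.0000e-02  9.9620e+01] shift [-0.004  0.002  0.333] turn [-0.001 -0.    -0.001]
```

servo_tool(
  motion=[
    [[0.7, 0, 0.005, 0.06, 0, 0, 0], [0.7, 0, 0.005, 0.14, 0, 0, 0], [0.7, 0, 0.005, 0.22, 0, 0, 0], [0.7, 0, 0.005, 0.28, 0, 0, 0], [0.7, 0, 0.005, 0.315, 0, 0, 0], [0.7, 0, 0.005, 0.333, 0, 0, 0], [0.7, 0, 0.005, 0.333, 0, 0, 0], [-0.4, 0, 0.005, 0.333, 0, 0, 0], [-1, 0, 0.005, 0.333, 0, 0, 0], [-1, 0, 0.005, 0.333, 0, 0, 0], [-1, 0, 0.005, 0.333, 0, 0, 0], [-1, 0, 0.005, 0.333, 0, 0, 0], [-1, 0, 0.005, 0.333, 0, 0, 0]],
  ],
  newtons=40,
)

```text
time_s: 11.32
tool_pos: [0.4804, -0.051, 0.0502]
tool_rot: [180.0, -0.0, 99.6]
wrist_force: [-1.9, -0.3, 7.1]
gripper_width: 0.0554
gripper_force: 40.0
```

servo_tool(
  motion=[
    [[-1, 0, 0, 0, 0, 0, 0], [-1, 0, 0, -0.03, 0, 0, 0], [-1, 0, 0, -0.07, 0, 0, 0], [-1, 0, 0, -0.11, 0, 0, 0], [-1, 0, 0, -0.15, 0, 0, 0], [-1, 0, 0, -0.19, 0, 0, 0], [-1, 0, 0, -0.22, 0, 0, 0], [-1, 0, 0, -0.24, 0, 0, 0], [-1, 0, 0, -0.24, 0, 0, 0], [-1, 0, 0, -0.24, 0, 0, 0], [-1, 0, 0, -0.24, 0, 0, 0], [-1, 0, 0, -0.24, 0, 0, 0]],
  ],
)

```text
time_s: 12.32
tool_pos: [0.4798, -0.0511, 0.1094]
tool_rot: [-180.0, 0.0, 99.6]
wrist_force: [0.4, 0.1, -1.4]
gripper_width: 0.0558
gripper_force: 40.0
```

```bash
python3 heft.py
```

```text
[-1.4000e-01  2.9000e-01 -2.0410e+00 -5.7127e+01 -3.5888e+01  5.5000e-02] [0.623 0.405 0.552 0.112 0.015 0.   ]
t 12.7167 pos [ 0.4801 -0.0511  0.1098] [-1.800e+02  1.000e-02  9.956e+01] shift [0. 0. 0.] turn [-0.     0.    -0.002]
lid z tool -0.05935696490557521
```

servo_tool(
  motion=[
    [[-1, 0, 0, 0.04, 0, 0, 0], [-1, 0, 0, 0.09, 0, 0, 0], [-1, 0, 0, 0.14, 0, 0, 0], [-1, 0, 0, 0.18, 0, 0, 0], [-1, 0, 0, 0.2, 0, 0, 0], [-1, 0, 0, 0.215, 0, 0, 0], [-1, 0, 0, 0.225, 0, 0, 0], [-1, 0, 0, 0.233, 0, 0, 0], [-1, 0, 0, 0.237, 0, 0, 0], [-1, 0, 0, 0.239, 0, 0, 0], [-1, 0, 0, 0.241, 0, 0, 0], [-1, 0, 0, 0.241, 0, 0, 0]],
  ],
)

```text
time_s: 13.72
tool_pos: [0.4803, -0.0511, 0.0503]
tool_rot: [180.0, -0.0, 99.6]
wrist_force: [-4.8, 0.2, 11.0]
gripper_width: 0.0554
gripper_force: 40.0
```

Seated. Release, rise and move to the right tin.

servo_tool(
  motion=[
    [[0.7, 0, 0, 0, 0, 0, 0], [0.7, 0, 0, 0, 0, 0, 0], [0.7, 0, 0, 0, 0, 0, 0], [0.7, 0, 0, 0, 0, 0, 0], [0.7, 0, 0, -0.05, 0, 0, 0], [0.7, 0, 0, -0.14, 0, 0, 0], [0.7, 0, 0, -0.24, 0, 0, 0], [0.7, 0, 0, -0.32, 0, 0, 0], [0.7, -0.08, 0, -0.34, 0, 0, 0], [0.7, -0.2, 0, -0.34, 0, 0, 0], [0.7, -0.33, 0, -0.34, 0, 0, 0], [0.7, -0.42, 0, -0.34, 0, 0, 0], [0.7, -0.452, 0, -0.34, 0, 0, 0], [0.7, -0.452, 0, -0.34, 0, 0, 0], [0.7, -0.452, 0, -0.34, 0, 0, 0]],
  ],
)

```text
time_s: 14.97
tool_pos: [0.4987, -0.1619, 0.1343]
tool_rot: [-180.0, -0.0, 99.5]
wrist_force: [0.8, 0.7, 0.0]
gripper_width: 0.0799
gripper_force: 0.0
```

```bash
python3 lids.py "[.5,-.163,.0495]"
```

```text
m 4072 [ 0.4804 -0.0494] 0.0008 0.1097
r 3508 [ 0.5008 -0.1615] 0.001 0.1096
[0.80969883 0.67924089 0.03516322]
t 15.0167 pos [ 0.4988 -0.1613  0.1344] [-1.7998e+02 -3.0000e-02  9.9610e+01] shift [-0.008  0.004  0.339] turn [-0.    -0.    -0.001]
```

servo_tool(
  motion=[
    [[0.7, -0.005, 0.006, 0.06, 0, 0, 0], [0.7, -0.005, 0.006, 0.14, 0, 0, 0], [0.7, -0.005, 0.006, 0.22, 0, 0, 0], [0.7, -0.005, 0.006, 0.28, 0, 0, 0], [0.7, -0.005, 0.006, 0.32, 0, 0, 0], [0.7, -0.005, 0.006, 0.339, 0, 0, 0], [0.7, -0.005, 0.006, 0.339, 0, 0, 0], [-0.4, -0.005, 0.006, 0.339, 0, 0, 0], [-1, -0.005, 0.006, 0.339, 0, 0, 0], [-1, -0.005, 0.006, 0.339, 0, 0, 0], [-1, -0.005, 0.006, 0.339, 0, 0, 0], [-1, -0.005, 0.006, 0.339, 0, 0, 0], [-1, -0.005, 0.006, 0.339, 0, 0, 0]],
  ],
  newtons=40,
)

```text
time_s: 16.1
tool_pos: [0.5009, -0.1635, 0.0503]
tool_rot: [180.0, 0.0, 99.6]
wrist_force: [-1.5, -0.1, 7.7]
gripper_width: 0.0557
gripper_force: 40.0
```

servo_tool(
  motion=[
    [[-1, 0, 0, 0, 0, 0, 0], [-1, 0, 0, -0.03, 0, 0, 0], [-1, 0, 0, -0.07, 0, 0, 0], [-1, 0, 0, -0.11, 0, 0, 0], [-1, 0, 0, -0.15, 0, 0, 0], [-1, 0, 0, -0.19, 0, 0, 0], [-1, 0, 0, -0.22, 0, 0, 0], [-1, 0, 0, -0.24, 0, 0, 0], [-1, 0, 0, -0.24, 0, 0, 0], [-1, 0, 0, -0.24, 0, 0, 0], [-1, 0, 0, -0.24, 0, 0, 0], [-1, 0, 0, -0.24, 0, 0, 0]],
  ],
)

```text
time_s: 17.1
tool_pos: [0.5003, -0.1634, 0.1094]
tool_rot: [-180.0, -0.0, 99.6]
wrist_force: [-0.1, 1.0, -2.5]
gripper_width: 0.0555
gripper_force: 40.0
```

```bash
python3 heft.py
```

```text
[-1.1700e-01  3.4100e-01 -3.1840e+00 -6.6143e+01 -3.6829e+01  5.6000e-02] [0.584 0.323 0.396 0.107 0.015 0.   ]
t 17.5 pos [ 0.5005 -0.1635  0.1098] [-180.      0.     99.56] shift [0. 0. 0.] turn [-0.     0.    -0.002]
lid z tool -0.05930445811318119
```

Right weighs about 3.2 N, against 2.0 N for the middle and 6.6 N for the left, so the left tin is the heaviest. Put the right one back.

servo_tool(
  motion=[
    [[-1, 0, 0, 0.04, 0, 0, 0], [-1, 0, 0, 0.09, 0, 0, 0], [-1, 0, 0, 0.14, 0, 0, 0], [-1, 0, 0, 0.18, 0, 0, 0], [-1, 0, 0, 0.2, 0, 0, 0], [-1, 0, 0, 0.215, 0, 0, 0], [-1, 0, 0, 0.225, 0, 0, 0], [-1, 0, 0, 0.233, 0, 0, 0], [-1, 0, 0, 0.237, 0, 0, 0], [-1, 0, 0, 0.239, 0, 0, 0], [-1, 0, 0, 0.241, 0, 0, 0], [-1, 0, 0, 0.241, 0, 0, 0]],
  ],
)

```text
time_s: 18.5
tool_pos: [0.5007, -0.1636, 0.0503]
tool_rot: [180.0, -0.0, 99.6]
wrist_force: [-4.7, 0.4, 8.4]
gripper_width: 0.0552
gripper_force: 40.0
```

servo_tool(
  motion=[
    [[0.7, 0, 0, 0, 0, 0, 0], [0.7, 0, 0, 0, 0, 0, 0], [0.7, 0, 0, 0, 0, 0, 0], [0.7, 0, 0, 0, 0, 0, 0], [0.7, 0, 0, -0.05, 0, 0, 0], [0.7, 0, 0, -0.14, 0, 0, 0], [0.7, 0, 0, -0.24, 0, 0, 0], [0.7, 0, 0, -0.32, 0, 0, 0], [0.7, 0.08, 0, -0.36, 0, 0, 0], [0.7, 0.2, 0, -0.36, 0, 0, 0], [0.7, 0.33, 0, -0.36, 0, 0, 0], [0.7, 0.46, 0, -0.36, 0, 0, 0], [0.7, 0.59, 0, -0.36, 0, 0, 0], [0.7, 0.72, 0, -0.36, 0, 0, 0], [0.7, 0.84, 0, -0.36, 0, 0, 0], [0.7, 0.9, 0, -0.36, 0, 0, 0], [0.7, 0.925, 0, -0.36, 0, 0, 0], [0.7, 0.925, 0, -0.36, 0, 0, 0], [0.7, 0.925, 0, -0.36, 0, 0, 0]],
  ],
)

```text
time_s: 20.08
tool_pos: [0.4624, 0.0637, 0.14]
tool_rot: [180.0, 0.0, 99.5]
wrist_force: [-0.5, -0.8, -0.5]
gripper_width: 0.0801
gripper_force: 0.0
```

```bash
python3 lids.py "[.4625,.065,.0490]"
```

```text
l 3384 [0.4624 0.0659] 0.001 0.1096
m 664 [ 0.4796 -0.0486] 0.002 0.1087
[-0.46295763 -0.77169603 -0.51838759]
t 20.1333 pos [0.4625 0.0633 0.1399] [1.7998e+02 2.0000e-02 9.9470e+01] shift [0.007 0.001 0.363] turn [ 0.     0.    -0.003]
```

servo_tool(
  motion=[
    [[0.7, 0.005, 0, 0.06, 0, 0, 0], [0.7, 0.005, 0, 0.14, 0, 0, 0], [0.7, 0.005, 0, 0.22, 0, 0, 0], [0.7, 0.005, 0, 0.3, 0, 0, 0], [0.7, 0.005, 0, 0.34, 0, 0, 0], [0.7, 0.005, 0, 0.36, 0, 0, 0], [0.7, 0.005, 0, 0.36, 0, 0, 0], [-0.4, 0.005, 0, 0.36, 0, 0, 0], [-1, 0.005, 0, 0.36, 0, 0, 0], [-1, 0.005, 0, 0.36, 0, 0, 0], [-1, 0.005, 0, 0.36, 0, 0, 0], [-1, 0.005, 0, 0.36, 0, 0, 0], [-1, 0.005, 0, 0.36, 0, 0, 0]],
  ],
  newtons=45,
)

```text
time_s: 21.22
tool_pos: [0.4622, 0.066, 0.0501]
tool_rot: [180.0, -0.0, 99.6]
wrist_force: [-1.8, 0.9, 8.4]
gripper_width: 0.0553
gripper_force: 45.0
```

servo_tool(
  motion=[
    [[-1, 0, 0, 0, 0, 0, 0], [-1, 0, 0, -0.03, 0, 0, 0], [-1, 0, 0, -0.08, 0, 0, 0], [-1, 0, 0, -0.15, 0, 0, 0], [-1, 0, 0, -0.23, 0, 0, 0], [-1, 0, 0, -0.31, 0, 0, 0], [-1, 0, 0, -0.39, 0, 0, 0], [-1, 0, 0, -0.47, 0, 0, 0], [-1, 0, 0, -0.55, 0, 0, 0], [-1, 0, 0, -0.63, 0, 0, 0], [-1, 0, 0, -0.7, 0, 0, 0], [-1, 0, 0, -0.76, 0, 0, 0], [-1, 0, 0, -0.8, 0, 0, 0], [-1, 0, 0, -0.82, 0, 0, 0], [-1, 0, 0, -0.82, 0, 0, 0], [-1, 0, 0, -0.82, 0, 0, 0], [-1, 0, 0, -0.82, 0, 0, 0]],
  ],
)

```text
time_s: 22.63
tool_pos: [0.4615, 0.0657, 0.2537]
tool_rot: [-179.9, 0.0, 99.6]
wrist_force: [1.0, 0.1, -7.1]
gripper_width: 0.0557
gripper_force: 45.0
```

```bash
python3 heft.py
python3 - <<'E'
from h import *
c=bot.capture("wrist"); cv2.imwrite("pics/fin.png",c["img"])
s=bot.capture("side")["img"]; cv2.imwrite("pics/fin.png",np.hstack([cv2.resize(c["img"],(400,300)),cv2.resize(s[80:260,180:420],(400,300))]))
E
```

```text
[ -0.457  -0.122  -6.398 -43.787 -46.765   0.055] [0.508 0.597 0.333 0.207 0.072 0.   ]
t 23.0333 pos [0.4619 0.0658 0.2544] [-1.7999e+02  1.0000e-02  9.9560e+01] shift [0. 0. 0.] turn [-0.     0.    -0.002]
lid z tool -0.05948532419651914
```

View pics/fin.png

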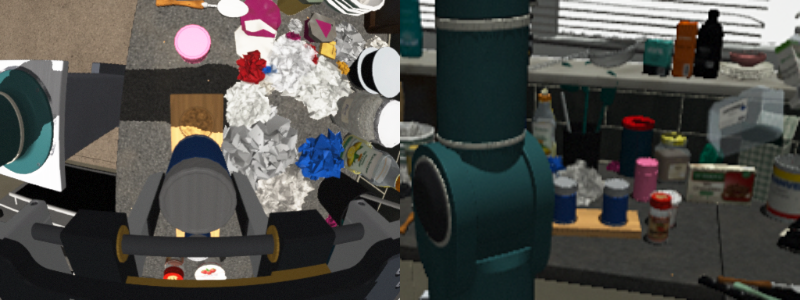

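The picture shows the left tin held upright, with its empty well at about (195,115). The middle and right tins are seated upright in the stand, at about (565,200) and (615,200).

```bash
python3 -c "
from rig import bot
print(bot.finish_job())"
```

```text
the job is handed in; nothing more can be done
None
```

I lifted the tins left to right and found the left one heaviest (about 6.6 N, against 2.0 N for the middle and 3.2 N for the right); I handed in at about 23 s holding it upright roughly 20 cm above the stand, with the other two back in their own wells.

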